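# Box the ball purse and aim the inspection lamp at it

## Robot

A 7-joint arm with a two-finger parallel gripper is mounted at the origin on the work surface. World frame = base frame: x ahead of the robot, y to its left, z up, the work surface at z = 0. Lengths are in m, angles in rad, forces in N, time in s.
With the tool pointing down it reaches from about 0.425 to 0.875 m from the base axis. Payload 9.9 kg.
Tool frame: the origin (TCP) lies on the mounting face of the last link; the fingertips stand 173 mm ahead of it and the grasp point (between the pads) lies arm.tcp_to_grasp ahead of it (arm.tcp_to_grasp is the distance from the TCP to the grasp point, in m); z points along the fingers, y is the line along which they close (so a half turn about z gives the same grasp; the last joint's range is limited). The gripper opens to 85 mm and grips with 20 to 120 N. Pads are 22 mm wide; open, the fingers measure 114 mm over their backs; the gripper's body (76 mm by 85 mm) begins 54 mm behind the grasp point. The pads swing forward as they close: fully open they stand 13 mm farther back than shut.
Start: joints at [1.245, 0.576, 0.025, 1.437, -0.015, 1.129, -0.057], TCP at [0.162, -0.655, 0.405] pointing down, gripper open.
Joint ranges: [-2.76, 2.76], [-0.34, 2.15], [-1.52, 1.57], [0.19, 2.46], [-1.09, 4.23], [0.17, 1.99], [-2.82, 2.82]. Speed limits (rad/s): [2.22, 2.22, 3.01, 3.01, 3.14, 3.14, 3.14].

## Interface

Orientations are given as a unit quaternion [w, x, y, z].
In Python, from bench import arm gives the robot as it stands.
- The arm moves only by the tool jog_arm, never from a script. Its argument "rows" is one flat list of numbers, 4 for each row, row after row: the shift along the world's x, y, z each as a share of 0.04 m, from -1 to 1, then the turn about the world's z as a share of 0.1 rad, from -1 to 1. A call has 1 to 12 rows; each row shifts and turns the commanded pose from where the row before left it; what a row does not reach is not made up. A row lasts 1/10 s, in which the tool goes at most 50 mm and 8.59 degrees, less where a joint would pass 70% of its speed; a pose out of reach is approached as far as the arm can. A call with a number of a shift or a turn outside -1 to 1 is refused whole. A call with a gripper value outside its range is refused whole. "claw" is the closure, from 0 (fully open) to 1 (shut), set as the call begins (left out, the last holds). The fingers move at their own pace and stop on an object; "squeeze" is the grip in N (left out, the last holds). Time passes only in rows, so rows that do not move let the fingers close. It gives the time, the measured TCP pose, the force, the opening and the grip force at its end, in the units of the state.
- arm.observe(): the state, without advancing time (a new reading comes with each control period).
- arm.get_image(name): name is "scene" or "side" or "wrist"; returns the picture (420x560x3 uint8, red, green, blue); there is no depth.
- arm.calibration(name): a dict with "vfov" (degrees; the focal length in pixels is half the picture's height over the tangent of half this angle, whatever the lens; pixels are square), "cx", "cy" (the principal point, pixels), "T" (4x4, takes a point from camera to world coordinates); the wrist camera has in their place "tool_from_camera" (4x4, takes a point from camera to tool coordinates, whose origin is the TCP and whose axes are the flange's). Camera axes: x right, y up, looking along -z (the intrinsics and any distortion apply to the point x, -y, -z); pixel columns grow to the right and rows downward; lengths in m; the calibration is good to about 2 mm. A picture is of the moment at which its call begins: read the wrist's pose just before it. calibration takes no time and is no camera call.
- arm.close_job(): hands the job in; it is judged then, once.
Trained networks look in the newest picture that a camera, given by its name, has taken for a name from the list of things; names that differ only in an ending like _2 or _b are one class to them, and where a whole thing is asked for, a point or a joint stands for the part that bears it (a point fixed in the world has none). Each returns a list of dicts, best first, with "conf" (0 to 1); they miss things now and then, are a little off and sometimes report something else, mostly with a low value. They report only what shows in the picture. A call takes as long as a camera call.
- arm.trace(camera, thing): "pixels" (420x560 bool, what is visible of it) and "extent" ([left, top, right, bottom] in pixels, round what is visible of it).
The state is a dict: "time_s": time; "joint_pos": joint angles; "joint_vel": joint speeds; "joint_torque": joint torques, N m; "ee_pos": TCP position; "eef_rot": TCP orientation; "ft_force": force on the tool from outside, world axes, zero at the start; "torque": the same for the moment, N m; "opening": opening from 0.0 (shut) to 1.0 (fully open); "grip_force": force on a finger pad.
Only numpy, scipy, OpenCV 4.12 (cv2) and the standard library are available. Lean on these libraries where they do the work, as an engineer would, in place of code of your own. Each camera call takes 0.05 s, during which the arm holds its last target. There are 200 camera calls.

## Task

Pick up the ball-shaped hard-shell purse from its cork mat and lower it gently into the deep wooden box, so that it stands upright on the bottom. Then turn and tip the lamp panel so that the middle of its white face points straight at the purse, and leave it there. Do not disturb the thread cone, the glue jar or the wax tin.

Things in the scene. Friction and masses are not known exactly. Their poses are not given: they have to be found in the camera images.
- purse: ball-shaped hard-shell purse of dark wood, 64 mm in diameter and 62 mm tall, with a flat foot 23 mm across, a thin brass band round its middle and a small brass clasp bead on top (to 70 mm); 110 g. Origin: centre of the foot; z up through the clasp
- purse_mid (a point): middle of the purse, 30 mm above its foot, where it is widest
- box: deep open box of plywood, 136 x 136 mm outside, 70 mm high, walls and floor 6 mm thick, fixed to the table. Origin: centre of its underside; axes along its walls, z up
- box_in (a point): centre of the box's inner floor, 6 mm above the table
- mat: square cork mat, 100 x 100 x 5 mm, fixed to the table; the purse starts on it. Origin: centre of its underside
- lamp: round dark steel foot of the lamp, 130 mm in diameter, fixed to the table. Origin: centre of its underside, on the vertical swivel axis; x is where the panel's face looks at swivel 0. The foot carries a post and a U-shaped aluminium yoke (192 mm wide) that swivel, and the panel hangs between the yoke's arms; the yoke's arms end 7 mm above the tilt axis
- lamp_swivel (a joint): turn of yoke and panel about the vertical axis of the foot, rad, -1.7 to 1.7, anticlockwise from above positive; 0: the face looks along the foot's x. Stays where it is left (friction 0.12 N m)
- lamp_tilt (a joint): tilt of the panel about a level axis through its own middle, 190 mm above the table straight above the foot's centre, rad, -0.9 to 0.9; 0: panel upright; positive: face tipped down (top edge forward); negative: face tipped up (top edge back). Stays where it is left (friction 0.12 N m)
- lamp_face (a point): centre of the panel's white face. The panel is a flat black plate 160 mm wide (its y), 110 mm high (its z) and 14 mm thick (its x), with 3 mm cooling ribs on the lower part of its back. This frame's x points straight out of the white face (the lamp's beam), z up along the panel to its top edge. It lies 7 mm in front of the tilt axis
- lamp_top (a point): middle of the panel's top edge, 55 mm from the tilt axis; axes as lamp_face. The edge is free all along, the plate can be pinched there across its 14 mm
- spool: cone of blue thread, 68 mm wide at its foot, 125 mm tall; bystander. Origin: centre of its underside
- glue: amber glue jar with black cap, 68 mm in diameter, 100 mm tall; bystander. Origin: centre of its underside
- tin: low round steel wax tin, 64 mm in diameter, 40 mm tall, without label; bystander. Origin: centre of its underside

How it is judged:
By the outcome, as a careful person would: the job done as asked, in the order asked, and still so for the second after the job is handed in, with the robot touching nothing.
It also fails if it takes over 58 s, if anything falls off the work surface, if the arm or the gripper's body presses on something with over 40 N, if the wrist force passes 120 N, or if a joint passes its speed limit or range.

## Working session

There is one attempt and no reset: what is moved stays moved. The work goes in short steps, Python scripts to look and compute and a tool call to move; the robot and the scene stay as the last step left them, time stands still between calls to the robot, and variables do not carry over. Pictures are saved under pics/ and viewed, at most 10 in all, crops included, and the job is handed in when it is done.

Besides the shell and the picture viewer there is one more tool, called after "Request:" as a command line: name --argument value ..., lists and objects as JSON in quotes. jog_arm: Moves the arm, as the interface text tells. Its arguments: {"type":"object","properties":{"rows":{"type":"array"},"claw":{"type":"number"},"squeeze":{"type":"number"}},"required":["rows"]}

```bash
ls; mkdir -p pics; python3 - <<'E'
from bench import arm
import cv2,numpy as np
print(arm.observe()); print(arm.tcp_to_grasp)
for n in("scene","side","wrist"):
    print(n,arm.calibration(n))
ims=[arm.get_image(n) for n in("scene","side")]
for n,i in zip(("scene","side"),ims): cv2.imwrite(f"pics/{n}0.png",i[:,:,::-1])
for n in("scene","side"):
    for t in("purse","box","mat","lamp","lamp_face","spool","glue","tin"):
        for r in arm.trace(n,t)[:2]: print(n,t,round(r["conf"],2),r["extent"],r["pixels"].sum())
E
```

```text
pics
{'time_s': 0.0, 'joint_pos': array([ 1.24520623,  0.57653429,  0.02483855,  1.43789284, -0.01498147,
        1.12902386, -0.0564995 ]), 'joint_vel': array([-1.25553072e-03, -1.45688250e-03,  1.02227279e-03,  1.22528263e-03,
        1.93786595e-03,  2.80125539e-05,  1.41743674e-03]), 'joint_torque': array([ 4.91395131e-04, -7.65762019e+01,  2.25131191e+00, -2.85974371e+01,
        1.54393609e-02,  1.25460955e-02,  2.99809483e-05]), 'ee_pos': array([ 0.1616032 , -0.65520035,  0.4038462 ]), 'eef_rot': array([-8.23174957e-04,  9.92697885e-01,  1.20624249e-01, -1.51006593e-04]), 'ft_force': array([-0.64351948, -1.09120598, -0.35815162]), 'torque': array([ 0.07101853,  0.01851158, -0.00941115]), 'grip_force': 0.0, 'opening': 1.0007782105843979}
0.1547
scene {'vfov': 57.09290129338614, 'cx': 280.23304164696304, 'cy': 210.80642264311695, 'T': array([[ 0.46972692, -0.48799739,  0.73567328,  1.37499305],
       [ 0.88255662,  0.23954485, -0.4046135 , -0.43399908],
       [ 0.02122358,  0.83933117,  0.54320599,  0.73383205],
       [ 0.        ,  0.        ,  0.        ,  1.        ]])}
si
[... 919 characters left out ...]
313.1] 3058
scene mat 0.9 [320.7, 251.1, 363.4, 270.9] 554
scene lamp 0.74 [241.9, 154.2, 290.2, 243.0] 2861
scene lamp_face 0.64 [242.5, 151.5, 288.2, 206.8] 1519
scene spool 0.92 [159.7, 224.0, 180.3, 268.4] 737
scene glue 0.87 [327.3, 185.4, 350.5, 217.8] 608
scene tin 0.77 [306.1, 271.8, 329.6, 299.2] 511
side purse 0.9 [225.4, 264.9, 249.5, 291.6] 483
side box 0.84 [239.6, 168.1, 297.3, 220.2] 2268
side mat 0.85 [216.3, 270.9, 261.1, 304.0] 746
side lamp_face 0.66 [306.4, 170.5, 350.9, 241.5] 1871
side spool 0.8 [329.2, 152.3, 346.5, 189.6] 449
side spool 0.4 [305.6, 167.1, 350.2, 241.1] 1943
side glue 0.82 [293.5, 316.7, 324.5, 360.4] 1215
side tin 0.63 [205.0, 224.2, 233.8, 252.1] 478
```

```bash
python3 - <<'E'
import cv2
a=cv2.imread("pics/scene0.png")[130:330,130:390];b=cv2.imread("pics/side0.png")[130:380,190:390]
cv2.imwrite("pics/sc.png",cv2.resize(a,None,fx=3,fy=3,interpolation=cv2.INTER_CUBIC));cv2.imwrite("pics/si.png",cv2.resize(b,None,fx=2.4,fy=2.4,interpolation=cv2.INTER_CUBIC))
E
```

```text
(no output)
```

View pics/sc.png

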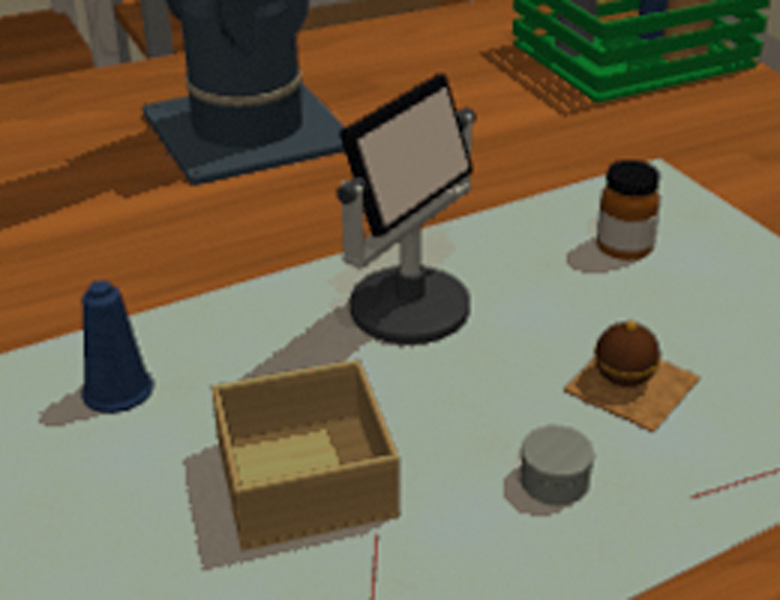

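View pics/si.png

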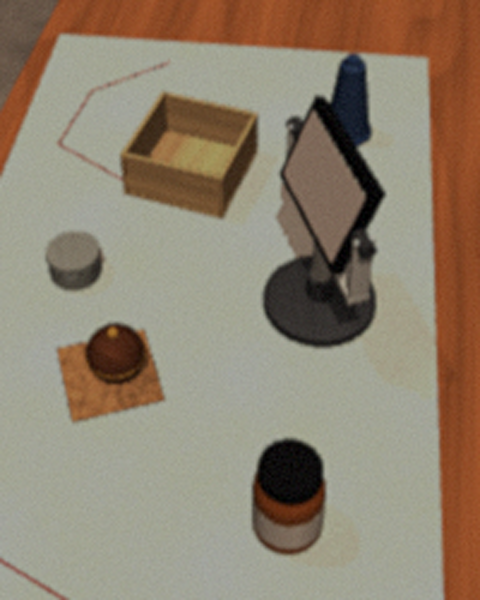

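```bash
cat > h.py <<'E'
from bench import arm
import cv2,numpy as np
from scipy.optimize import minimize,least_squares
from scipy.spatial.transform import Rotation as R
def cam(n):
    c=arm.calibration(n); f=210/np.tan(np.radians(c["vfov"])/2)
    if "T" in c: T=c["T"]
    else:
        o=arm.observe(); q=o["eef_rot"]; W=np.eye(4); W[:3,:3]=R.from_quat(np.r_[q[1:],q[0]]).as_matrix(); W[:3,3]=o["ee_pos"]; T=W@c["tool_from_camera"]
    return f,c["cx"],c["cy"],T
def proj(c,P):
    f,cx,cy,T=c; p=(np.atleast_2d(P)-T[:3,3])@T[:3,:3]
    return np.c_[cx+f*p[:,0]/-p[:,2],cy-f*p[:,1]/-p[:,2]]
def onz(c,uv,z):
    f,cx,cy,T=c; d=T[:3,:3]@np.array([(uv[0]-cx)/f,-(uv[1]-cy)/f,-1]); o=T[:3,3]
    return o+d*(z-o[2])/d[2]
def cuboid(sx,sy,z0,z1): return np.array([[x,y,z] for x in(-sx/2,sx/2) for y in(-sy/2,sy/2) for z in(z0,z1)])
t=np.linspace(0,2*np.pi,40)
def ring(r,z): return np.c_[r*np.cos(t),r*np.sin(t),0*t+z]
SH=dict(purse=np.vstack([ring(np.sqrt(max(0,.032**2-h*h)),.03+h) for h in np.linspace(-.03,.032,15)]+[ring(.003,.07)]),
 box=cuboid(.136,.136,0,.07),mat=cuboid(.1,.1,0,.005),tin=np.vstack([ring(.032,0),ring(.032,.04)]),
 glue=np.vstack([ring(.034,0),ring(.034,.1)]),spool=np.vstack([ring(.034,0),ring(.01,.125)]))
def plate(p): # x,y,yaw,tilt
    P=cuboid(.014,.16,-.055,.055)
    return R.from_euler("zy",[p[2],p[3]]).apply(P)+[p[0],p[1],.19]
def cost(views,P):
    s=0
    for c,m in views:
        h=cv2.convexHull(proj(c,P).astype(np.float32)); im=np.zeros((840,1120),np.uint8)
        cv2.fillConvexPoly(im,np.round((h+.5)*2*16).astype(np.int32),255,cv2.LINE_AA,4)
        a=im/255.; b=np.kron(m,np.ones((2,2))); s+=1-np.minimum(a,b).sum()/np.maximum(a,b).sum()
    return s/len(views)
def hullmask(r):
    m=r["pixels"].astype(np.uint8); k=np.argwhere(m)[:,::-1].astype(np.int32); o=np.zeros_like(m); cv2.fillConvexPoly(o,cv2.convexHull(k),1); return o
def fit(views,model,x0,step):
    x0=np.array(x0,float); S=np.vstack([x0]+[x0+np.eye(len(x0))[i]*step[i] for i in range(len(x0))])
    r=minimize(lambda p:cost(views,model(p)),x0,method="Nelder-Mead",options=dict(initial_simplex=S,xatol=1e-4,fatol=1e-5,maxiter=300)); return r.x,r.fun
def solid(n,z=0): return lambda p:R.from_euler("z",p[2] if len(p)>2 else 0).apply(SH[n])+[p[0],p[1],z]
E
cat > a.py <<'E'
from h import *
C={n:cam(n) for n in("scene","side")}
for n in C: arm.get_image(n)
def best(n,t,ok=lambda e:True):
    for r in arm.trace(n,t):
        if ok(r["extent"]): return r
for t,z in(("purse",.005),("box",0),("mat",0),("tin",0),("glue",0),("spool",0)):
    ok=(lambda e:e[0]>320 or e[0]<230) if t=="purse" else (lambda e:True)
    ms=[(C[n],hullmask(best(n,t,ok))) for n in C]
    e=best("side",t,ok)["extent"]; g=onz(C["side"],[(e[0]+e[2])/2,(e[1]+e[3])/2],.02)
    x0=[g[0],g[1]]+([.2] if t in("box","mat") else [])
    r=min([fit(ms,solid(t,z),x0[:2]+([y] if len(x0)>2 else []),[.02,.02,.2]) for y in((.2,.8,-.4) if len(x0)>2 else (0,))],key=lambda r:r[1])
    print(t,r[0].round(4),round(r[1],3),[fit([m],solid(t,z),r[0],[.01,.01,.1])[0].round(4) for m in ms])
ms=[(C["scene"],hullmask(best("scene","lamp_face"))),(C["side"],hullmask(best("side","lamp_face")))]
g=onz(C["side"],[329,206],.19)
for y in (-.5,.5,1.2,0):
  for ti in(-.3,.3): print(fit(ms,plate,[g[0],g[1],y,ti],[.02,.02,.3,.3]))
E
python3 a.py
```

```text
purse [0.6771 0.1478] 0.083 [array([0.6763, 0.1473]), array([0.6781, 0.1488])]
box [ 0.4807 -0.1535 -0.0243] 0.641 [array([ 0.6618, -0.184 , -1.7528]), array([ 0.4778, -0.1479, -0.0563])]Traceback (most recent call last):
  File "a.py", line 9, in <module>
    ms=[(C[n],hullmask(best(n,t,ok))) for n in C]
              ~~~~~~~~^^^^^^^^^^^^^^
  File "h.py", line 34, in hullmask
    m=r["pixels"].astype(np.uint8); k=np.argwhere(m)[:,::-1].astype(np.int32); o=np.zeros_like(m); cv2.fillConvexPoly(o,cv2.convexHull(k),1); return o
      ~^^^^^^^^^^
TypeError: 'NoneType' object is not subscriptable
```

```bash
python3 - <<'E'
s=open("a.py").read()
a=s.index("def best"); b=s.index("for t,z")
s=s[:a]+'''K={"scene":dict(purse=(340,249),box=(234,281),mat=(342,261),lamp_face=(265,179),spool=(170,246),glue=(339,201),tin=(318,285)),
"side":dict(purse=(237,278),box=(268,194),mat=(238,287),lamp_face=(328,206),spool=(338,171),glue=(309,338),tin=(219,238))}
def best(n,t,ok=None):
    for _ in range(4):
        for r in arm.trace(n,t):
            e=r["extent"]
            if np.hypot((e[0]+e[2])/2-K[n][t][0],(e[1]+e[3])/2-K[n][t][1])<8: return r
        arm.get_image(n)
'''+s[b:]
open("a.py","w").write(s)
E
python3 a.py
```

```text
purse [0.6776 0.148 ] 0.105 [array([0.6755, 0.1488]), array([0.6781, 0.1488])]
box [ 0.6622 -0.1843  1.3937] 0.036 [array([ 0.6613, -0.1838,  1.3944]), array([ 0.6628, -0.1849,  1.3944])]
mat [0.6867 0.1535 0.4455] 0.1 [array([0.686 , 0.1535, 0.4422]), array([0.687 , 0.1537, 0.4508])]
tin [0.7638 0.0135] 0.105 [array([0.7606, 0.0142]), array([0.7646, 0.0126])]
glue [0.4733 0.2929] 0.113 [array([0.4702, 0.2946]), array([0.473 , 0.2967])]
spool [ 0.4675 -0.2995] 0.214 [array([ 0.4656, -0.2984]), array([ 0.4684, -0.3139])]
(array([ 0.46991765,  0.01326857, -0.04243035,  0.51658274]), np.float64(0.3503037585700925))
(array([ 0.47070751,  0.01139956, -0.03676697,  0.51534877]), np.float64(0.35080529923214404))
(array([ 0.47285298,  0.01338352,  0.52363709, -0.30713092]), np.float64(0.14933549290076698))
(array([ 0.47294048,  0.01343043,  0.52796857, -0.30842101]), np.float64(0.14938307920951627))
(array([ 0.46907823,  0.00988146,  1.89305143, -0.83883282]), np.float64(0.30734166816622804))
(array([0.46959172, 0.00858676, 1.25073921, 2.29705749]), np.float64(0.3073045289478311))
(array([ 0.4729343 ,  0.01392184,  0.52122751, -0.29814881]), np.float64(0.14958011674452915))
(array([ 0.4697109 ,  0.01310761, -0.03851328,  0.52649115]), np.float64(0.35026725550290866))
```

Request:
jog_arm --rows '[0.85, 0.8, 0, 0.31, 0.85, 0.8, 0, 0.31, 0.85, 0.8, 0, 0.31, 0.85, 0.8, 0, 0.31, 0.85, 0.8, 0, 0.31, 0.85, 0.8, 0, 0.31, 0.85, 0.8, 0, 0.31, 0.85, 0.8, 0, 0.31, 0.85, 0.8, 0, 0.31, 0.85, 0.8, 0, 0.31, 0.85, 0.8, 0, 0.31, 0.85, 0.8, 0, 0.31]'

```text
time_s: 3.95
ee_pos: [0.5708, -0.27, 0.4049]
eef_rot: [0.0, 0.953, 0.303, 0.0]
ft_force: [1.0, -1.0, -0.2]
opening: 0.998
grip_force: 0.0
```

Request:
jog_arm --rows '[0.75, 0.75, 0, 0, 0.75, 0.75, 0, 0, 0.6, 0.75, 0, 0, 0, 0, 0, 0, 0, 0, 0, 0]'

```text
time_s: 4.45
ee_pos: [0.6541, -0.1803, 0.4043]
eef_rot: [-0.0, 0.953, 0.303, -0.0]
ft_force: [-0.9, -0.7, 0.2]
opening: 0.999
grip_force: 0.0
```

```bash
cat > w.py <<'E'
from h import *
import sys
t,z,x0,y0=sys.argv[1],float(sys.argv[2]),float(sys.argv[3]),float(sys.argv[4])
c=cam("wrist"); im=arm.get_image("wrist"); cv2.imwrite(f"pics/w_{t}_{len(sys.argv)}.png",im[:,:,::-1])
for r in arm.trace("wrist",t)[:2]:
    print(r["conf"],r["extent"])
    p=[x0,y0]+([float(sys.argv[5])] if len(sys.argv)>5 else [])
    print(fit([(c,hullmask(r))],solid(t,z),p,[.01,.01,.1]))
E
python3 w.py box 0 .662 -.184 -.177
```

```text
0.75 [167.0, 63.4, 390.6, 285.5]
(array([ 0.66049817, -0.18189451, -0.18342692]), np.float64(0.0193186530927677))
```

Request:
jog_arm --rows '[0.06, 0.91, 0, 0, 0.06, 0.91, 0, 0, 0.06, 0.91, 0, 0, 0.06, 0.91, 0, 0, 0.06, 0.91, 0, 0, 0.06, 0.91, 0, 0, 0.06, 0.91, 0, 0, 0.06, 0.91, 0, 0, 0.06, 0.91, 0, 0, 0, 0, 0, 0, 0, 0, 0, 0]'

```text
time_s: 5.65
ee_pos: [0.6752, 0.1456, 0.4047]
eef_rot: [0.0, 0.953, 0.302, -0.0]
ft_force: [0.3, -1.2, -0.9]
opening: 0.999
grip_force: 0.0
```

```bash
python3 w.py purse 0.005 .677 .148
```

```text
0.83 [237.4, 143.1, 306.4, 214.5]
(array([0.6767184 , 0.14991683]), np.float64(0.03614866328723587))
```

Request:
jog_arm --rows '[0.04, 0.1, -0.8, 0, 0, 0, -0.8, 0, 0, 0, -0.8, 0, 0, 0, -0.8, 0, 0, 0, -0.8, 0, 0, 0, -0.35, 0, 0, 0, -0.35, 0, 0, 0, -0.35, 0, 0, 0, -0.35, 0, 0, 0, -0.12, 0, 0, 0, 0, 0]'

```text
time_s: 6.85
ee_pos: [0.6767, 0.1502, 0.1833]
eef_rot: [0.0, 0.953, 0.302, -0.0]
ft_force: [0.3, -0.5, 0.5]
opening: 1.0
grip_force: 0.0
```

Request:
jog_arm --rows '[0, 0, 0, 0, 0, 0, 0, 0, 0, 0, 0, 0, 0, 0, 0, 0, 0, 0, 0, 0, 0, 0, 0, 0, 0, 0, 0, 0, 0, 0, 0, 0]' --claw 1 --squeeze 25

```text
time_s: 7.65
ee_pos: [0.6772, 0.1504, 0.185]
eef_rot: [-0.0, 0.953, 0.302, 0.001]
ft_force: [-0.7, -0.2, 6.4]
opening: 0.724
grip_force: 27.4
```

Request:
jog_arm --rows '[0, 0, 0, 0, 0, 0, 0, 0, 0, 0, 0, 0, 0, 0, -0.1, 0, 0, 0, -0.1, 0, 0, 0, 0, 0]' --claw 0

```text
time_s: 8.25
ee_pos: [0.6765, 0.1501, 0.1749]
eef_rot: [-0.0, 0.953, 0.302, -0.001]
ft_force: [-1.0, 0.3, -0.6]
opening: 1.0
grip_force: 0.0
```

Request:
jog_arm --rows '[0, 0, 0, 0, 0, 0, 0, 0, 0, 0, 0, 0, 0, 0, 0, 0, 0, 0, 0, 0, 0, 0, 0, 0, 0, 0, 0, 0, 0, 0, 0, 0]' --claw 1 --squeeze 25

```text
time_s: 9.05
ee_pos: [0.6769, 0.1504, 0.1761]
eef_rot: [-0.0, 0.953, 0.302, 0.0]
ft_force: [-0.5, 0.9, 4.5]
opening: 0.727
grip_force: 27.7
```

Request:
jog_arm --rows '[0, 0, 0.1, 0, 0, 0, 0.3, 0, 0, 0, 0.5, 0, 0, 0, 0.6, 0, 0, 0, 0.6, 0, 0, 0, 0.6, 0, 0, 0, 0.6, 0, 0, 0, 0.4, 0, 0, 0, 0, 0]'

```text
time_s: 9.95
ee_pos: [0.6774, 0.1502, 0.3272]
eef_rot: [0.0, 0.953, 0.302, 0.002]
ft_force: [0.4, -0.1, -2.0]
opening: 0.726
grip_force: 27.7
```

```bash
python3 - <<'E'
from h import *
print(arm.observe()["opening"],arm.observe()["grip_force"])
im=[]
for n,r in(("scene",(200,270,310,380)),("side",(200,310,190,290))):
    a=arm.get_image(n)[r[0]:r[1],r[2]:r[3],::-1]; im.append(cv2.resize(a,(400,400),interpolation=cv2.INTER_CUBIC))
cv2.imwrite("pics/lift.png",np.hstack(im))
E
```

```text
0.7264402054094811 27.715119165368378
```

View pics/lift.png

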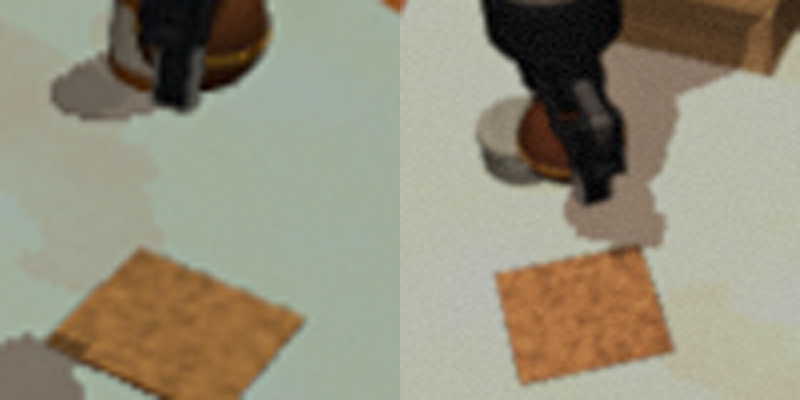

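Request:
jog_arm --rows '[-0.04, -0.4, 0, 0, -0.04, -0.7, 0, 0, -0.04, -0.85, 0, 0, -0.04, -0.85, 0, 0, -0.04, -0.85, 0, 0, -0.04, -0.85, 0, 0, -0.04, -0.85, 0, 0, -0.04, -0.85, 0, 0, -0.04, -0.85, 0, 0, -0.04, -0.7, 0, 0, 0, -0.55, 0, 0, 0, 0, 0, 0]'

```text
time_s: 11.25
ee_pos: [0.659, -0.1879, 0.3224]
eef_rot: [0.001, 0.954, 0.299, -0.002]
ft_force: [0.5, -0.1, -2.8]
opening: 0.726
grip_force: 27.7
```

Request:
jog_arm --rows '[0, 0, -0.4, 0, 0, 0, -0.6, 0, 0, 0, -0.6, 0, 0, 0, -0.6, 0, 0, 0, -0.6, 0, 0, 0, -0.4, 0, 0, 0, -0.2, 0, 0, 0, -0.1, 0, 0, 0, 0, 0]'

```text
time_s: 12.15
ee_pos: [0.6609, -0.1818, 0.184]
eef_rot: [0.0, 0.953, 0.302, 0.0]
ft_force: [0.3, 0.2, 0.1]
opening: 0.726
grip_force: 27.7
```

Request:
jog_arm --rows '[0, 0, -0.05, 0, 0, 0, -0.05, 0, 0, 0, -0.03, 0, 0, 0, 0, 0, 0, 0, 0, 0]'

```text
time_s: 12.65
ee_pos: [0.6608, -0.1818, 0.1789]
eef_rot: [0.0, 0.953, 0.302, 0.0]
ft_force: [0.1, 0.4, -2.0]
opening: 0.724
grip_force: 27.7
```

Request:
jog_arm --rows '[0, 0, -0.025, 0, 0, 0, -0.025, 0, 0, 0, 0, 0, 0, 0, 0, 0]'

```text
time_s: 13.05
ee_pos: [0.661, -0.1817, 0.1771]
eef_rot: [0.0, 0.953, 0.302, 0.0]
ft_force: [-1.2, 1.0, 5.2]
opening: 0.726
grip_force: 28.0
```

Request:
jog_arm --rows '[0, 0, 0, 0, 0, 0, 0, 0, 0, 0, 0, 0, 0, 0, 0, 0, 0, 0, 0, 0, 0, 0, 0, 0]' --claw 0

```text
time_s: 13.65
ee_pos: [0.6608, -0.1817, 0.1766]
eef_rot: [-0.0, 0.953, 0.302, -0.0]
ft_force: [-0.2, -0.3, -0.3]
opening: 1.004
grip_force: 0.0
```

Request:
jog_arm --rows '[0, 0, 0.2, 0, 0, 0, 0.4, 0, 0, 0, 0.6, 0, 0, 0, 0.8, 0, 0, 0, 0.8, 0, 0, 0, 0.9, 0, 0, 0, 0.9, 0, 0, 0, 0.9, 0, 0, 0, 0.3, 0, 0, 0, 0, 0, 0, 0, 0, 0]'

```text
time_s: 14.75
ee_pos: [0.6604, -0.1817, 0.4084]
eef_rot: [-0.0, 0.953, 0.302, -0.0]
ft_force: [0.0, 0.6, -0.8]
opening: 0.999
grip_force: 0.0
```

```bash
python3 w.py purse 0.006 .661 -.182; python3 w.py box 0 .662 -.184 -.177
```

```text
0.93 [242.5, 149.1, 309.1, 215.5]
(array([ 0.66052089, -0.18179557]), np.float64(0.02403118090292644))
0.68 [161.6, 69.2, 386.1, 288.6]
(array([ 0.66025154, -0.18181579, -0.18141896]), np.float64(0.018169505551445475))
0.37 [0.1, 151.9, 81.8, 318.8]
(array([ 0.662, -0.184, -0.177]), np.float64(1.0))
```

View pics/w_purse_5.png

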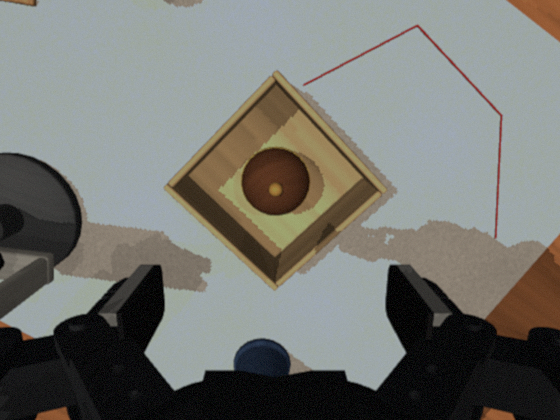

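Request:
jog_arm --rows '[0, 0, 0.5, 1, 0, 0, 0.5, 1, 0, 0, 0.5, 1, -0.4, 0.4, 0.1, 1, -0.4, 0.4, 0, 1, -0.4, 0.4, 0, 1, -0.4, 0.4, 0, 1, -0.4, 0.4, 0, 1, -0.4, 0.4, 0, 1, -0.4, 0.4, 0, 1, -0.4, 0.4, 0, 1, -0.4, 0.4, 0, 1]'

```text
time_s: 16.15
ee_pos: [0.5161, -0.0372, 0.4719]
eef_rot: [-0.001, 0.615, 0.789, -0.0]
ft_force: [0.4, 0.3, -0.5]
opening: 0.996
grip_force: 0.0
```

Request:
jog_arm --rows '[-0.4, 0.4, 0, 0.95, -0.4, 0.4, 0, 0.95, -0.35, 0.45, 0, 0.95, 0, 0, 0, 0, 0, 0, 0, 0]'

```text
time_s: 16.65
ee_pos: [0.4708, 0.0122, 0.4724]
eef_rot: [-0.0, 0.498, 0.867, -0.0]
ft_force: [0.6, 0.1, -0.2]
opening: 1.003
grip_force: 0.0
```

```bash
python3 - <<'E'
from h import *
c=cam("wrist"); im=arm.get_image("wrist"); cv2.imwrite("pics/wl.png",im[:,:,::-1])
for r in arm.trace("wrist","lamp_face")[:2]:
    print(r["conf"],r["extent"]); print(fit([(c,hullmask(r))],plate,[.471,.0125,.528,-.3],[.01,.01,.1,.1]))
print(proj(c,plate([.471,.0125,.528,-.3])).round())
print(arm.observe()["joint_pos"].round(2))
E
```

```text
0.93 [232.8, 40.2, 311.7, 343.7]
(array([ 0.47090467,  0.01603753,  0.52366253, -0.40002151]), np.float64(0.1339452282673368))
[[282. 290.]
 [237. 350.]
 [286. 101.]
 [239.  67.]
 [297. 292.]
 [260. 353.]
 [303. 101.]
 [264.  65.]]
[ 0.35  0.25 -0.6   1.83  0.15  1.12  0.22]
```

View pics/wl.png

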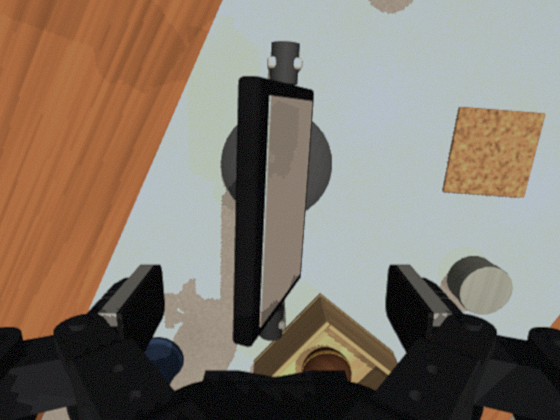

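```bash
python3 - <<'E'
from h import *
c=cam("wrist"); i=[3,7,6,1,5,4]; ob=np.array([(240,77),(263,80),(313,92),(234,343),(257,345),(300,275)])
r=least_squares(lambda p:(proj(c,plate(p))[i]-ob).ravel(),[.471,.0125,.528,-.3]); print(r.x,r.fun.round(1))
E
```

```text
[ 0.47109692  0.01175848  0.50585976 -0.2826445 ] [  2.5 -10.4   4.8 -14.1  -9.9   8.4   1.5   6.4   1.3   8.2  -5.5  15.6]
```

Request:
jog_arm --rows '[0, 0, -0.5, 0, 0, 0, -0.5, 0, 0, 0, -0.5, 0, 0, 0, -0.3, 0, 0, 0, -0.18, 0, 0, 0, 0, 0]'

```text
time_s: 17.35
ee_pos: [0.471, 0.012, 0.3928]
eef_rot: [-0.001, 0.498, 0.867, -0.0]
ft_force: [0.7, 0.1, 1.1]
opening: 1.001
grip_force: 0.0
```

Request:
jog_arm --rows '[0, 0, 0, 0, 0, 0, 0, 0, 0, 0, 0, 0, 0, 0, 0, 0, 0, 0, 0, 0, 0, 0, 0, 0, 0, 0, 0, 0, 0, 0, 0, 0, 0, 0, 0, 0, 0, 0, 0, 0, 0, 0, 0, 0, 0, 0, 0, 0]' --claw 1 --squeeze 25

```text
time_s: 18.55
ee_pos: [0.4712, 0.0124, 0.3938]
eef_rot: [0.001, 0.498, 0.867, 0.0]
ft_force: [3.6, -0.8, 4.1]
opening: 0.162
grip_force: 24.8
```

Request:
jog_arm --rows '[0, 0, 0, -0.4, 0, 0, 0, -0.6, 0, 0, 0, -0.6, 0, 0, 0, -0.6, 0, 0, 0, -0.6, 0, 0, 0, -0.6, 0, 0, 0, -0.6]'

```text
time_s: 19.25
ee_pos: [0.4709, 0.0124, 0.3938]
eef_rot: [0.0, 0.661, 0.75, 0.0]
ft_force: [1.1, -1.3, 7.0]
opening: 0.158
grip_force: 24.2
```

Request:
jog_arm --rows '[0, 0, 0, -0.7, 0, 0, 0, -0.8, 0, 0, 0, -0.8, 0, 0, 0, -0.8, 0, 0, 0, -0.8, 0, 0, 0, -0.8, 0, 0, 0, -0.8]'

```text
time_s: 19.95
ee_pos: [0.4705, 0.0128, 0.3937]
eef_rot: [-0.0, 0.84, 0.542, -0.0]
ft_force: [-1.5, 1.4, 9.2]
opening: 0.156
grip_force: 24.4
```

Request:
jog_arm --rows '[0, 0, 0, -0.8, 0, 0, 0, -0.8, 0, 0, 0, -0.8, 0, 0, 0, -0.8, 0, 0, 0, -0.55, 0, 0, 0, 0, 0, 0, 0, 0]'

```text
time_s: 20.65
ee_pos: [0.4703, 0.013, 0.3937]
eef_rot: [-0.001, 0.926, 0.378, -0.0]
ft_force: [-1.3, 2.5, 9.6]
opening: 0.159
grip_force: 24.7
```

Request:
jog_arm --rows '[0, 0, 0, 0, 0, 0, 0, 0, 0, 0, 0, 0, 0, 0, 0, 0, 0, 0, 0, 0, 0, 0, 0.5, 0, 0, 0, 0.8, 0, 0, 0, 0.7, 0, 0, 0, 0, 0, 0, 0, 0, 0]' --claw 0.5

```text
time_s: 21.65
ee_pos: [0.4707, 0.0122, 0.4736]
eef_rot: [0.0, 0.926, 0.377, 0.0]
ft_force: [0.1, 0.6, 0.0]
opening: 0.495
grip_force: 0.0
```

```bash
cat > m.py <<'E'
from h import *
import sys
print(arm.observe()["ee_pos"],arm.observe()["eef_rot"])
y,ti=float(sys.argv[1]),float(sys.argv[2])
V=[]
for n in("wrist","scene","side"):
    c=cam(n); im=arm.get_image(n); cv2.imwrite(f"pics/m{sys.argv[3]}_{n}.png",im[:,:,::-1])
    pr=proj(c,plate([.471,.0125,y,ti])).mean(0)
    for r in arm.trace(n,"lamp_face"):
        e=r["extent"]
        if np.hypot((e[0]+e[2])/2-pr[0],(e[1]+e[3])/2-pr[1])<40:
            m=hullmask(r); V.append((c,m)); print(n,r["conf"],e,"now",cost([(c,m)],plate([.471,.0125,y,ti])),fit([(c,m)],plate,[.471,.0125,y,ti],[.01,.01,.1,.1]),fit([(c,m)],lambda p:plate([.471,.0125,p[0],p[1]]),[y,ti],[.1,.1])[0]); break
E
python3 m.py -.797 0 a
```

```text
[0.47073637 0.01217021 0.47360822] [1.97400023e-04 9.26119650e-01 3.77229631e-01 4.00236440e-04]
wrist 0.77 [255.0, 40.5, 287.6, 349.6] now 0.2747554178148781 (array([ 0.47849609,  0.02556913, -0.80633426,  0.10199073]), np.float64(0.07237067470933012)) [-0.79073556 -0.07446021]
scene 0.9 [233.8, 159.8, 301.5, 202.5] now 0.14568630459816412 (array([ 0.47537552,  0.01438162, -0.71241605,  0.03260411]), np.float64(0.13513739791763912)) [-0.73956682  0.02031851]
side 0.82 [292.0, 177.0, 359.7, 233.4] now 0.13484630569404954 (array([ 0.47581039,  0.01640736, -0.80377381, -0.04108557]), np.float64(0.10641794013612516)) [-0.80573437 -0.04180329]
```

```bash
python3 - <<'E'
import cv2,numpy as np
a=cv2.imread("pics/ma_wrist.png")[20:370,180:380]; b=cv2.imread("pics/ma_scene.png")[145:245,225:310]
cv2.imwrite("pics/ma.png",np.hstack([cv2.resize(a,(300,525)),cv2.resize(b,(446,525),interpolation=cv2.INTER_CUBIC)]))
E
```

```text
(no output)
```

View pics/ma.png

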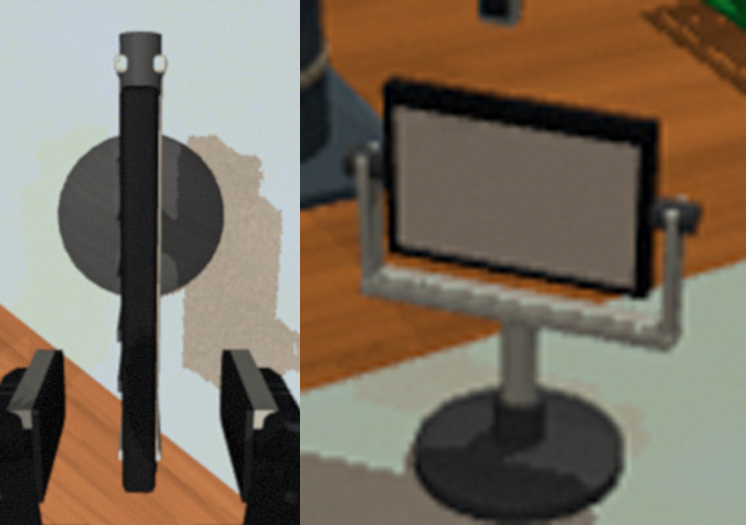

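Request:
jog_arm --rows '[0, 0, -0.7, 0, 0, 0, -0.7, 0, 0, 0, -0.6, 0, 0, 0, 0, 0, 0.13, -0.13, 0, 0, 0.13, -0.13, 0, 0, 0.13, -0.14, 0, 0, 0.1, -0.1, 0, 0, 0, 0, 0, 0, 0, 0, 0, 0]'

```text
time_s: 22.95
ee_pos: [0.4908, -0.0082, 0.3939]
eef_rot: [0.0, 0.926, 0.377, 0.001]
ft_force: [0.1, -0.7, 0.3]
opening: 0.506
grip_force: 0.0
```

```bash
cat > f.py <<'E'
from h import *
import sys
def quad(n,im,seed,lo=62):
    g=cv2.cvtColor(im,cv2.COLOR_RGB2GRAY); s=4
    g=cv2.resize(g,None,fx=s,fy=s,interpolation=cv2.INTER_CUBIC); m=(g>lo).astype(np.uint8)
    _,l=cv2.connectedComponents(m,connectivity=4); k=l[int((seed[1]+.5)*s),int((seed[0]+.5)*s)]; m=(l==k).astype(np.uint8)
    h=cv2.convexHull(cv2.findContours(m,cv2.RETR_EXTERNAL,cv2.CHAIN_APPROX_NONE)[0][0])
    q=cv2.approxPolyN(h,4,ensure_convex=True).reshape(-1,2) 
    return (q+.5)/s-.5, m.sum()/s/s
def face(yaw,ti,w,h,ax=(.471,.0125)):
    P=np.array([[.007,a*w/2,b*h/2] for a,b in((1,1),(1,-1),(-1,-1),(-1,1))])
    return R.from_euler("zy",[yaw,ti]).apply(P)+[ax[0],ax[1],.19]
def match(q,p): return min((np.roll(o,k,0) for o in(q,q[::-1]) for k in range(4)),key=lambda o:np.abs(o-p).sum())
if __name__=="__main__":
    W=cam("wrist")
    if sys.argv[1]=="ref": print(arm.observe()["ee_pos"])
    for n in("scene","side"):
        c=cam(n); im=cv2.imread(f"pics/m{sys.argv[1]}_{n}.png")[:,:,::-1].copy(); y0,t0=float(sys.argv[2]),float(sys.argv[3])
        p=face(y0,t0,.146,.096); 
        q,a=quad(n,im,proj(c,p.mean(0))[0]); q=match(q,proj(c,p)); print(n,q.round(1).tolist(),a)
        # shift in image free (calibration bias), size free
        r=least_squares(lambda v:(proj(c,face(v[0],v[1],v[2],v[3]))+v[4:6]-q).ravel(),[y0,t0,.146,.096,0,0]); print(r.x.round(3),np.abs(r.fun).max())
        r=least_squares(lambda v:(proj(c,face(v[0],v[1],.146,.096))+v[2:4]-q).ravel(),[y0,t0,0,0]); print(r.x.round(3),np.abs(r.fun).max())
E
python3 f.py a -.797 0
```

```text
scene [[289.1, 172.4], [287.9, 199.4], [243.1, 191.4], [242.6, 164.9]] 1206.1875
[-0.765  0.023  0.141  0.09   0.121  1.332] 0.09153234215338557
[-0.799  0.017  0.134  1.376] 1.3448720468192903
side [[313.4, 358.9], [314.1, 358.6], [314.9, 358.6], [314.4, 358.9]] 34859.0625
[ 7.50000e-01  1.52700e+00  4.27000e-01  1.00000e-03 -1.26410e+01
  1.50894e+02] 0.17491400280391645
[  0.746   1.571 -12.872 150.867] 20.885496283631767
```

Request:
jog_arm --rows '[0, 0, 0.5, 0, 0, 0, 0.8, 0, 0, 0, 0.7, 0, 0, 0, 0, 0, 0, 0, 0, 0]'

```text
time_s: 23.45
ee_pos: [0.4904, -0.008, 0.474]
eef_rot: [0.001, 0.926, 0.377, 0.001]
ft_force: [0.6, -0.2, -0.7]
opening: 0.505
grip_force: 0.0
```

```bash
cat > g.py <<'E'
from f import *
tag,y0,t0=sys.argv[1],float(sys.argv[2]),float(sys.argv[3])
for n in("scene","wrist"):
    c=cam(n); im=arm.get_image(n); cv2.imwrite(f"pics/m{tag}_{n}.png",im[:,:,::-1]); p=face(y0,t0,.141,.09)
    q,a=quad(n,im,proj(c,p.mean(0))[0]); q=match(q,proj(c,p)); print(n,q.round(1).tolist(),a)
    r=least_squares(lambda v:(proj(c,face(v[0],v[1],.141,.09))+v[2:4]-q).ravel(),[y0,t0,0,0]); print(r.x.round(3),np.abs(r.fun).max())
E
python3 g.py b -.797 .4
```

```text
scene [[287.1, 177.9], [289.9, 195.1], [246.1, 187.1], [240.4, 169.6]] 724.25
[-0.575  0.266  0.192  1.405] 4.98722284287507
wrist [[476.1, 252.4], [476.6, 252.4], [477.9, 253.6], [477.4, 253.6]] 68063.8125
[ -1.666   1.901 234.52   41.237] 67.86992662204688
```

```bash
python3 - <<'E'
import cv2,numpy as np
a=cv2.imread("pics/mb_wrist.png")[20:370,150:390]; b=cv2.imread("pics/mb_scene.png")[145:245,225:310]
cv2.imwrite("pics/mb.png",np.hstack([cv2.resize(a,(342,500)),cv2.resize(b,(425,500),interpolation=cv2.INTER_CUBIC)]))
E
```

```text
(no output)
```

View pics/mb.png

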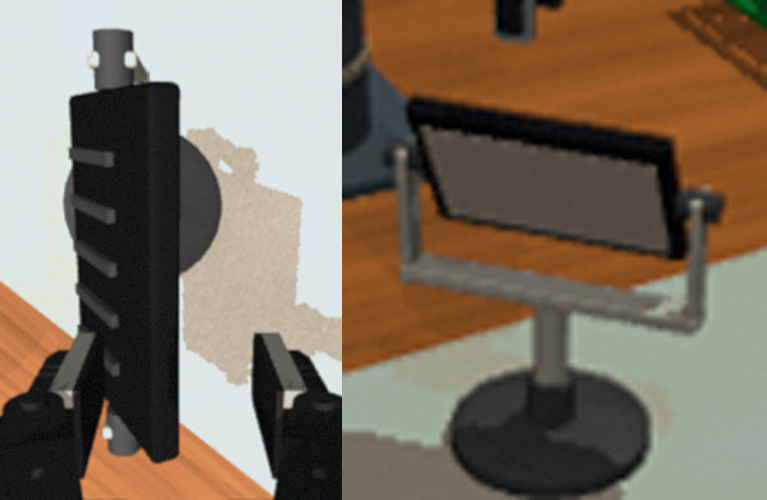

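```bash
sed -i 's/"zy"/"ZY"/' h.py f.py; python3 - <<'E'
from f import *
c=cam("scene")
Q={}
for tag,t0 in(("a",0),("b",.4)):
    im=cv2.imread(f"pics/m{tag}_scene.png")[:,:,::-1].copy(); p=face(-.797,t0,.141,.09)
    for lo in(55,62,70):
        q,a=quad("scene",im,proj(c,p.mean(0))[0],lo); q=match(q,proj(c,p))
        for w,h in((.141,.09),(.14,.09)):
            r=least_squares(lambda v:(proj(c,face(v[0],v[1],w,h))+v[2:4]-q).ravel(),[-.797,t0,0,0]); print(tag,lo,w,r.x.round(3),np.abs(r.fun).max().round(2))
        r=least_squares(lambda v:(proj(c,face(-.797,v[0],.14,v[1]))+v[2:4]-q).ravel(),[t0,.09,0,0]); print(tag,lo,'fixed yaw',r.x.round(3),np.abs(r.fun).max().round(2))
print(onz(cam("wrist"),[274,162.7],.015))
E
```

```text
a 55 0.141 [-0.79  -0.005  0.14   1.371] 0.33
a 55 0.14 [-0.784 -0.005  0.138  1.371] 0.44
a 55 fixed yaw [-0.011  0.09   0.153  1.381] 0.52
a 62 0.141 [-7.880e-01 -1.000e-03  1.380e-01  1.364e+00] 0.33
a 62 0.14 [-7.820e-01 -1.000e-03  1.360e-01  1.365e+00] 0.45
a 62 fixed yaw [-0.036  0.088  0.15   1.414] 0.36
a 70 0.141 [-0.797  0.013  0.151  1.277] 0.23
a 70 0.14 [-0.791  0.013  0.149  1.277] 0.35
a 70 fixed yaw [-0.011  0.088  0.153  1.311] 0.26
b 55 0.141 [-0.798  0.472  0.267  0.972] 0.38
b 55 0.14 [-0.793  0.472  0.267  0.973] 0.44
b 55 fixed yaw [0.462 0.088 0.27  0.979] 0.39
b 62 0.141 [-0.797  0.479  0.328  0.961] 0.29
b 62 0.14 [-0.793  0.479  0.327  0.961] 0.36
b 62 fixed yaw [0.456 0.087 0.331 0.976] 0.27
b 70 0.141 [-0.794  0.487  0.386  0.948] 0.54
b 70 0.14 [-0.79   0.487  0.385  0.948] 0.39
b 70 fixed yaw [0.453 0.085 0.391 0.971] 0.17
[ 0.49290871 -0.00420155  0.015     ]
```

Request:
jog_arm --rows '[-0.052, 0.054, -0.7, 0, 0, 0, -0.7, 0, 0, 0, -0.6, 0, 0, 0, 0, 0, 0.047, -0.048, 0, 0, 0.047, -0.049, 0, 0, 0, 0, 0, 0, 0, 0, 0, 0]'

```text
time_s: 24.35
ee_pos: [0.4922, -0.0094, 0.3942]
eef_rot: [0.0, 0.926, 0.377, 0.001]
ft_force: [-1.3, 1.1, 0.8]
opening: 0.501
grip_force: 1.1
```

Request:
jog_arm --rows '[-0.052, 0.054, 0.2, 0, 0, 0, 0.5, 0, 0, 0, 0.8, 0, 0, 0, 0.5, 0, 0, 0, 0, 0, 0, 0, 0, 0]'

```text
time_s: 24.95
ee_pos: [0.4899, -0.0073, 0.4743]
eef_rot: [0.0, 0.926, 0.377, 0.001]
ft_force: [-0.6, 0.5, -0.8]
opening: 0.499
grip_force: 0.0
```

```bash
python3 - <<'E'
from f import *
c=cam("scene"); print(arm.observe()["ee_pos"])
ims=[arm.get_image("scene") for _ in range(3)]; cv2.imwrite("pics/mc_scene.png",ims[0][:,:,::-1]); cv2.imwrite("pics/mc_wrist.png",arm.get_image("wrist")[:,:,::-1])
p=face(-.797,.5,.141,.09)
for im in ims:
    for lo in(55,62,70):
        q,a=quad("scene",im,proj(c,p.mean(0))[0],lo); q=match(q,proj(c,p))
        r=least_squares(lambda v:(proj(c,face(v[0],v[1],.141,.09))+v[2:4]-q).ravel(),[-.797,.5,0,0]); print(lo,r.x.round(3),np.abs(r.fun).max().round(2))
E
```

```text
[ 0.48990756 -0.00734275  0.47425972]
55 [-0.294 -0.519 -2.017  1.39 ] 317.27
62 [-0.8    0.517  0.262  0.837] 0.14
70 [-0.8    0.529  0.322  0.881] 0.39
55 [-0.804  0.501  0.332  0.988] 0.27
62 [-0.802  0.508  0.266  0.976] 0.11
70 [-0.8    0.529  0.322  0.881] 0.39
55 [-0.299 -0.52  -2.018  1.398] 317.32
62 [-0.8    0.517  0.262  0.837] 0.14
70 [-0.8    0.529  0.322  0.881] 0.39
```

```bash
python3 - <<'E'
import cv2,numpy as np
a=cv2.imread("pics/mc_wrist.png")[60:260,190:350]; b=cv2.imread("pics/ma_wrist.png")[60:260,190:350]
cv2.imwrite("pics/mc.png",cv2.convertScaleAbs(cv2.resize(np.hstack([a,b]),None,fx=2.4,fy=2.4),alpha=1.8,beta=20))
E
```

```text
(no output)
```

View pics/mc.png

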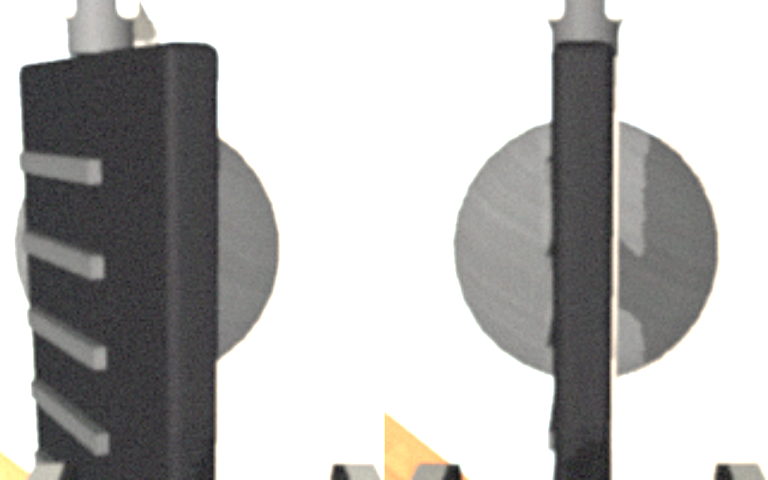

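```bash
python3 -c "
from bench import arm
print(arm.close_job())"
```

```text
the job is handed in; nothing more can be done
None
```

The purse is standing upright on the bottom of the box, and the lamp panel is aimed at it: swivel direction within about 0.5° of target, tilt within about 1.5° by my camera measurements. The job was handed in at about 25 s with the gripper clear of everything and the thread cone, glue jar and wax tin not touched; the hand-in gave no verdict.

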